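# Shut the flip lids of the screw case in one run

### The arm

A 6-joint arm with a two-finger parallel gripper is mounted at the origin on the work surface. World frame = base frame: x ahead of the robot, y to its left, z up, the work surface at z = 0. Lengths are in m, angles in degrees, forces in N, time in s.
With the tool pointing down it reaches from about 0.25 to 0.725 m from the base axis. Payload 9.7 kg.
Tool frame: the origin (TCP) lies at the very end of the fingers, on their centre line; the grasp point (between the pads) lies 19 mm behind it; z points along the fingers, y is the line along which they close (so a half turn about z gives the same grasp; the last joint's range is limited). The gripper opens to 85 mm and grips with 20 to 120 N. Pads are 22 mm wide; open, the fingers measure 114 mm over their backs; the gripper's body (76 mm by 85 mm) begins 54 mm behind the grasp point. The pads swing forward as they close: fully open they stand 13 mm farther back than shut.
Start: joints at [65.26, 4.979, 10.078, 95.1, 0, 90], TCP at [0.23, 0.5, 0.231] pointing down, gripper open.
Joint ranges: [-179.16, 179.16], [-48.56, 103.87], [-65.8, 70.77], [-126.05, 130.52], [-82.76, 87.17], [-180, 180]. Speed limits (degrees/s): [127.2, 127.2, 147.25, 180, 180, 180].

### API

Orientations are given as [roll, pitch, yaw] about the fixed x, y, z axes, in that order (R = Rz(yaw) Ry(pitch) Rx(roll)).
In Python, from workcell import bot gives the robot as it stands.
- The arm moves only by the tool arm_command, never from a script. Its argument "series" is a list of rows, each a list of 4 numbers: the shift along the tool's x, y, z in m, then the turn about the tool's z in rad. A call has exactly 5 rows; each row is the pose to reach, as a shift and turn from the pose commanded when the call began, along the tool's axes at that moment; what a row does not reach only later rows make up. A row lasts 1/10 s, in which the tool goes at most 50 mm and 8.59 degrees, less where a joint would pass 70% of its speed; a pose out of reach is approached as far as the arm can. A call with a gripper value outside its range is refused whole. "hand" is the finger opening in m, from 0 to 0.0854, set as the call begins (left out, the last holds). The fingers move at their own pace and stop on an object; "grip_force" is the grip in N (left out, the last holds). Time passes only in rows, so rows that repeat a pose let the fingers close, or fill a call up. It gives the time, the measured TCP pose, the force, the opening and the grip force at its end, in the units of the state.
- bot.get_obs(): the state, without advancing time (a new reading comes with each control period).
- bot.camera(name): name is "scene" or "top" or "wrist"; returns a dict with "color" (420x560x3 uint8, blue, green, red), "camera_matrix" (3x3 intrinsics, pixels), "dist_coeffs" ([k1, k2, p1, p2, k3] as OpenCV has them; the pictures are not rectified), "xyz" and "orientation" of the camera in the world; the wrist camera has in their place "T_tool_cam" (4x4, takes a point from camera to tool coordinates, whose origin is the TCP and whose axes are the flange's). Camera axes: x right, y up, looking along -z (the intrinsics and any distortion apply to the point x, -y, -z); pixel columns grow to the right and rows downward; lengths in m; the calibration is good to about 2 mm. A picture is of the moment at which its call begins: read the wrist's pose just before it. There is no depth.
- bot.job_done(): hands the job in; it is judged then, once.
Trained networks look in the newest picture that a camera, given by its name, has taken for a name from the list of things; names that differ only in an ending like _2 or _b are one class to them, and where a whole thing is asked for, a point or a joint stands for the part that bears it (a point fixed in the world has none). Each returns a list of dicts, best first, with "confidence" (0 to 1); they miss things now and then, are a little off and sometimes report something else, mostly with a low value. They report only what shows in the picture. A call takes as long as a camera call.
- bot.find_in(camera, target): "location" ([column, row] in pixels, amid what is visible of it).
- bot.mark_of(camera, target): "location" ([column, row] in pixels: a listed point, or the origin of a listed thing).
The state is a dict: "time": time; "q": joint angles; "qd": joint speeds; "joint_efforts": joint torques, N m; "ee_pos": TCP position; "tcp_rot": TCP orientation; "wrist_force": force on the tool from outside, world axes, zero at the start; "torque": the same for the moment, N m; "opening": finger opening in m; "grasp_force": force on a finger pad.
Only numpy, scipy, OpenCV 4.12 (cv2) and the standard library are available. Lean on these libraries where they do the work, as an engineer would, in place of code of your own. Each camera call takes 0.05 s, during which the arm holds its last target. There are 200 camera calls.

### The job

Shut the five open flip lids of the screw case by running the fingertips gently along the row, from the carrying-handle end to the other end, so that the lids go down flat one after another. Do it in one run: once a lid is shut, keep the fingertips low over the row, not lifted above standing-lid height, until the last lid is down. Leave the bolts standing in the open trays and everything else around the case as they are; nothing is picked up.

Things in the scene. Friction and masses are not known exactly. Their poses are not given: they have to be found in the camera images.
- case: Fixed black screw case with yellow compartments, 222 (x) x 262 (y) mm, rims 55 mm high. Origin: centre of underside; z up. On its near side (-x) a row of five compartments with grey flip lids runs along y, centre line x = -60 mm. Open trays (x -28 to +98 mm, floor 21 mm up) have no lids. Carrying-handle loop, 39 mm high, on its -y end, out to y = -174 mm.
- row_start (a point): Point on the case at the hinge line of the first lid (handle end), mid-width of the row, at the height of the top face of a shut lid (58 mm above the bench). Axes as the case's. From here the row runs along the case's +y.
- row_end (a point): Point on the case where the free edge of the fifth lid lies when shut, mid-width of the row, same height; 229 mm from row_start along the case's +y.
- lid1 (a joint): Hinge angle of the first lid from the handle end: 0 shut flat, 1.57 upright, stop at 2.0 rad. Grey plate 54 wide (case x), 43 long (case y), 3 mm thick, hinged on its handle-side edge: a push away from the handle end folds it shut. Stiff hinge: about 0.5 N at the free edge, stays where left. Starts standing, 1.1 to 1.9 rad (over 1.57 leans to the handle end).
- lid2 (a joint): Hinge angle of the second lid from the handle end: 0 shut flat, 1.57 upright, stop at 2.0 rad. Same lid as the first; hinge line 46.4 mm from row_start along the row.
- lid3 (a joint): Hinge angle of the third lid from the handle end: 0 shut flat, 1.57 upright, stop at 2.0 rad. Same lid as the first; hinge line 92.8 mm from row_start along the row.
- lid4 (a joint): Hinge angle of the fourth lid from the handle end: 0 shut flat, 1.57 upright, stop at 2.0 rad. Same lid as the first; hinge line 139.2 mm from row_start along the row.
- lid5 (a joint): Hinge angle of the fifth lid from the handle end: 0 shut flat, 1.57 upright, stop at 2.0 rad. Same lid as the first; hinge line 185.6 mm from row_start along the row.
- bolt_a: Loose socket-head bolt standing on its head in an open tray, 62 mm tall (top about 83 mm above the bench), head 21 mm and shank 14 mm across. Origin: centre of its underside. Leave it standing.
- bolt_b: A second such bolt, standing in another open tray. Leave it standing.
- screwdriver: Loose screwdriver lying in front of the case. Leave it.
- socket: Loose steel wrench socket, 28 mm across, 40 mm tall, standing on the bench beyond the handle. Leave it.
- jar: Loose jar, 60 mm across, 85 mm tall, standing beyond the case's +y end. Leave it.
- wrench: Loose wrench lying on the bench at the left. Leave it.
- mug: White mug, 80 mm across, 95 mm tall, at the right. Leave it.

How it is judged:
By the outcome, as a careful person would: the job done as asked, in the order asked, and still so for the second after the job is handed in, with the robot touching nothing.
It also fails if it takes over 38 s, if anything falls off the work surface, if the arm or the gripper's body presses on something with over 40 N, if the wrist force passes 120 N, or if a joint passes its speed limit or range.

## Working session

There is one attempt and no reset: what is moved stays moved. The work goes in short steps, Python scripts to look and compute and a tool call to move; the robot and the scene stay as the last step left them, time stands still between calls to the robot, and variables do not carry over. Pictures are saved under pics/ and viewed, at most 10 in all, crops included, and the job is handed in when it is done.

Besides the shell and the picture viewer there is one more tool, called after "Emit:" as name(argument=value, ...) on one line, values as JSON. arm_command: Moves the arm, as the interface text tells. Its arguments: {"type":"object","properties":{"series":{"type":"array"},"hand":{"type":"number"},"grip_force":{"type":"number"}},"required":["series"]}

```bash
mkdir -p pics
cat > h.py <<'E'
import numpy as np, cv2
from scipy.spatial.transform import Rotation as R
from workcell import bot
def pose(c):
    o=np.array(c["orientation"],float)
    if o.shape==(3,3): return o
    return R.from_euler('xyz',o,degrees=True).as_matrix()
def ray(c,uv):
    p=cv2.undistortPoints(np.array([[uv]],float),np.array(c["camera_matrix"]),np.array(c["dist_coeffs"]))[0,0]
    return np.array(c["xyz"]),pose(c)@np.array([p[0],-p[1],-1])
def at(c,uv,z):
    o,d=ray(c,uv); return o+d*(z-o[2])/d[2]
def proj(c,P):
    q=(np.atleast_2d(P)-np.array(c["xyz"]))@pose(c); q=q*[1,-1,-1]
    return cv2.projectPoints(q,np.zeros(3),np.zeros(3),np.array(c["camera_matrix"]),np.array(c["dist_coeffs"]))[0][:,0]
E
python3 - <<'E'
from h import *
o=bot.get_obs();print({k:np.round(o[k],3).tolist() for k in("time","ee_pos","tcp_rot","opening","wrist_force")})
Z=dict(case=0,row_start=.058,row_end=.058,bolt_a=.021,jar=0,socket=0,mug=0,screwdriver=0)
for n in("top","scene"):
    c=bot.camera(n);cv2.imwrite(f"pics/{n}0.png",c["color"]);print(n,c["xyz"],c["orientation"])
    for t,z in Z.items():
        for m in bot.mark_of(n,t)[:2]: print(t,np.round(m["location"]),round(m["confidence"],2),np.round(at(c,m["location"],z),4))
E
```

```text
{'time': 0.0, 'ee_pos': [0.23, 0.499, 0.231], 'tcp_rot': [-179.927, -0.001, 155.259], 'opening': 0.085, 'wrist_force': [-0.307, -0.199, 0.175]}
top [ 0.35294921 -0.01077093  1.62914144] [  7.79368171  -0.87525058 -91.68054489]
case [282. 185.] 0.57 [ 0.6359 -0.062   0.    ]
row_start [329. 190.] 0.86 [ 0.6072 -0.1983  0.058 ]
row_end [258. 217.] 0.66 [0.5344 0.0131 0.058 ]
bolt_a [286. 183.] 0.53 [ 0.6386 -0.0727  0.021 ]
bolt_a [250. 178.] 0.37 [0.6561 0.0351 0.021 ]
jar [219. 215.] 0.72 [0.5501 0.1309 0.    ]
jar [279. 188.] 0.31 [ 0.6266 -0.0532  0.    ]
socket [364. 160.] 0.66 [ 0.7052 -0.3159  0.    ]
mug [423. 217.] 0.68 [ 0.5261 -0.4838  0.    ]
screwdriver [303. 240.] 0.9 [ 0.4688 -0.1195  0.    ]
scene [ 1.5774539  -0.57578092  0.8233489 ] [57.39236011 -0.38698297 61.14037264]
case [282. 257.] 0.91 [ 0.6281 -0.0649  0.    ]
row_start [232. 251.] 0.64 [ 0.6152 -0.1974  0.058 ]
row_end [292. 217.] 0.71 [0.5534 0.0061 0.058 ]
bolt_a [324. 248.] 0.44 [0.6716 0.0335 0.021 ]
jar [327. 224.] 0.9 [0.5546 0.1165 0.    ]
socket [205. 309.] 0.54 [ 0.7177 -0.3121 -0.    ]
mug [107. 282.] 0.71 [ 0.518  -0.4889  0.    ]
mug [324. 245.] 0.48 [0.635  0.0575 0.    ]
screwdriver [241. 231.] 0.62 [ 0.4736 -0.1099  0.    ]
```

View pics/top0.png

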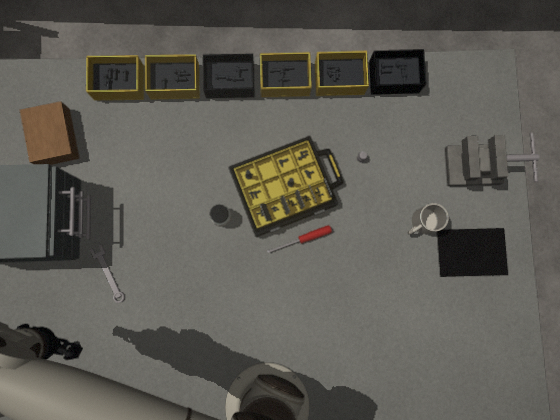

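View pics/scene0.png

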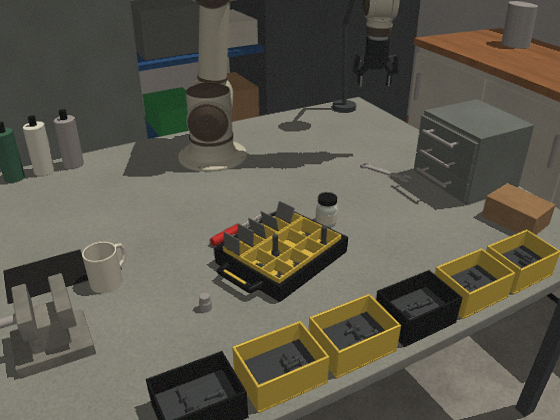

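The top view shows the case near pixel (285,185), its handle to the right and the lid row along the lower edge. In the scene view the five standing lids run from about (232,243) to (290,212). The jar sits past the far end at (327,210). Next I'll move above the row for a wrist view.

Emit:
arm_command(series=[[-0.02,-0.014,-0.01,0],[-0.06,-0.041,-0.02,0],[-0.1,-0.068,-0.03,0],[-0.14,-0.095,-0.04,0],[-0.18,-0.122,-0.04,0]], hand=0, grip_force=20)

```text
time: 1.4
ee_pos: [0.3434, 0.312, 0.2727]
tcp_rot: [179.9, 0.1, 155.3]
wrist_force: [1.0, -0.3, 0.7]
opening: 0.0122
grasp_force: 0.0
```

Emit:
arm_command(series=[[-0.04,-0.027,0,0],[-0.08,-0.054,0,0],[-0.12,-0.081,0,0],[-0.16,-0.108,0,0],[-0.2,-0.135,0,0]])

```text
time: 1.9
ee_pos: [0.4684, 0.1051, 0.2716]
tcp_rot: [180.0, 0.0, 155.3]
wrist_force: [1.8, 0.8, -0.3]
opening: 0.0001
grasp_force: 0.0
```

Emit:
arm_command(series=[[-0.04,-0.027,0,0.14],[-0.08,-0.054,0,0.28],[-0.12,-0.081,0,0.42],[-0.14,-0.1,0,0.56],[-0.15,-0.104,0,0.7]])

```text
time: 2.4
ee_pos: [0.5611, -0.053, 0.2707]
tcp_rot: [-180.0, -0.0, 114.6]
wrist_force: [0.4, 0.3, -0.2]
opening: -0.0002
grasp_force: 0.0
```

Emit:
arm_command(series=[[0,0,0,0.12],[0,0,0,0.12],[0,0,0,0.12],[0,0,0,0.12],[0,0,0,0.12]])

```text
time: 2.9
ee_pos: [0.5604, -0.0498, 0.2715]
tcp_rot: [180.0, 0.0, 108.4]
wrist_force: [-0.4, -0.7, 0.1]
opening: 0.0001
grasp_force: 0.0
```

```bash
cat >> h.py <<'E'
def wcam():
    o=bot.get_obs();c=bot.camera("wrist");T=np.eye(4);T[:3,:3]=R.from_euler('xyz',o["tcp_rot"],degrees=True).as_matrix();T[:3,3]=o["ee_pos"]
    M=T@np.array(c["T_tool_cam"]);c["xyz"]=M[:3,3];c["orientation"]=M[:3,:3];return c
E
python3 - <<'E'
from h import *
o=bot.get_obs();print({k:np.round(o[k],3).tolist() for k in("time","ee_pos","tcp_rot","q","opening","wrist_force")})
c=wcam();cv2.imwrite("pics/w1.png",c["color"]);print(c["xyz"],c["orientation"])
for t,z in dict(case=0,row_start=.058,row_end=.058,bolt_a=.021,jar=0).items():
    for m in bot.mark_of("wrist",t)[:2]: print(t,np.round(m["location"]),round(m["confidence"],2),np.round(at(c,m["location"],z),4))
E
```

```text
{'time': 2.9, 'ee_pos': [0.56, -0.05, 0.271], 'tcp_rot': [179.982, 0.005, 108.403], 'q': [-5.079, 7.871, 17.758, 99.869, 0.002, 66.517], 'opening': 0.0, 'wrist_force': [-0.445, -0.668, 0.061]}
[0.53935276 0.0161551  0.41351377] [[ 0.94887172 -0.30315668 -0.08796862]
 [ 0.31566033  0.91216231  0.26137804]
 [ 0.00100316 -0.27578244  0.96121956]]
case [328. 205.] 0.76 [ 0.6306 -0.0665  0.    ]
row_end [275. 110.] 0.7 [0.5317 0.0212 0.058 ]
row_end [201. 194.] 0.4 [ 0.4826 -0.0869  0.058 ]
bolt_a [331. 226.] 0.89 [ 0.639  -0.0866  0.021 ]
bolt_a [390. 135.] 0.69 [0.6647 0.0373 0.021 ]
jar [320.  23.] 0.98 [0.5495 0.1243 0.    ]
```

View pics/w1.png

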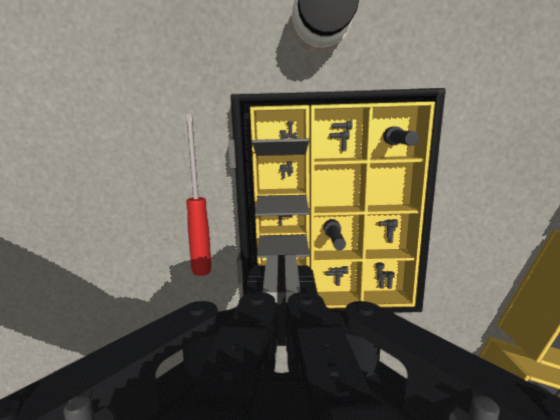

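The wrist view shows the lid row at columns 253–309. The rim corners are at about (233,96), (444,90) and (422,311), and the bolts are right of column 322. I'll fit the case pose from the corners.

Run:
```python
from h import *
from scipy.optimize import least_squares
c=wcam()
loc=np.array([[-.111,.131,.055],[.111,.131,.055],[.111,-.131,.055]]);px=np.array([[233,96],[444,90],[422,311]])
W=lambda p,l:np.c_[l[:,:2]@np.array([[np.cos(p[2]),np.sin(p[2])],[-np.sin(p[2]),np.cos(p[2])]])+p[:2],l[:,2]]
s=least_squares(lambda p:(proj(c,W(p,loc))-px).ravel(),[.63,-.065,.31]);p=s.x
print(p,np.degrees(p[2]),np.round(s.fun,1))
# hinge lines / row start from lid row; y offset: assume row centred
r=W(p,np.array([[-.06,-.1145,.058],[-.06,.1145,.058]]));print(r)
im=c["color"].copy()
t=bot.camera("top")
L=[]
for k in range(5):
    y=-.1145+.0464*k
    L+=[[-.087,y,.058],[-.033,y,.058]]
L+=[[-.087,.1145,.058],[-.033,.1145,.058]]
rim=[[a*.111,b*.131,.055] for a,b in((-1,-1),(1,-1),(1,1),(-1,1))]
out=[]
for cc,box,f in((c,(180,60,300,270),2),(t,(220,125,130,117),4.6)):
    im=cc["color"];x0,y0,w,h=box;im=cv2.resize(im[y0:y0+h,x0:x0+w],None,fx=f,fy=f)
    T=lambda q:((proj(cc,W(p,np.array(q)))-[x0,y0]+.5)*f).astype(int)
    q=T(L)
    for i in range(0,12,2): cv2.line(im,tuple(map(int,q[i])),tuple(map(int,q[i+1])),(0,0,255),1)
    cv2.polylines(im,[T(rim).reshape(-1,1,2).astype(np.int32)],True,(0,255,0),1)
    out.append(im)
for i,o in enumerate(out): cv2.imwrite(f"pics/o{i}.png",o);print(o.shape)
```

```text
[ 0.63008529 -0.06583038  0.34505559] 19.770228995522423 [-5.7 -1.2  4.1 -1.8  1.8  5.8]
[[ 0.6123514  -0.1938763   0.058     ]
 [ 0.53489239  0.02162567  0.058     ]]
(540, 600, 3)
(538, 598, 3)
```

View pics/o0.png

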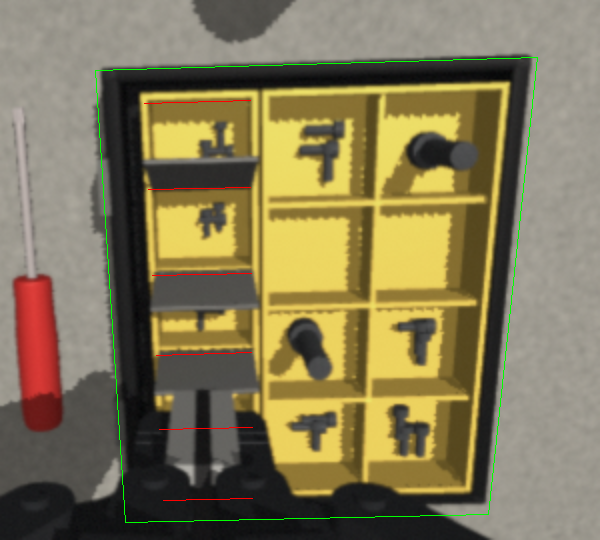

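View pics/o1.png

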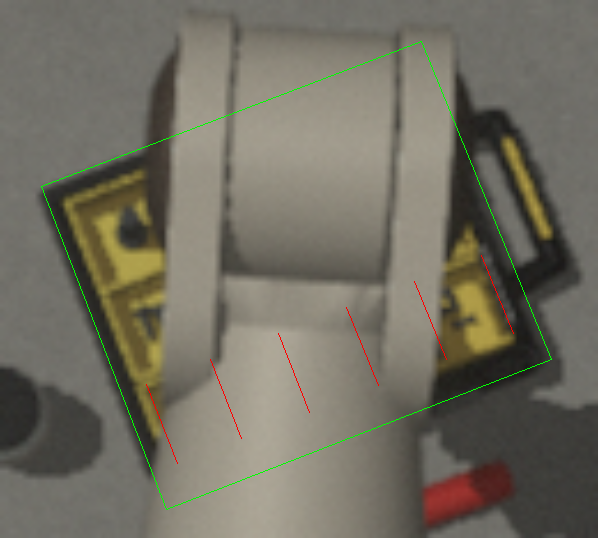

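The overlay fits the row: the red hinge lines lie on the hinges of lids 3–5. That puts row_start at about (0.6125, -0.194), with the row direction at yaw 109.8. I'll back off to 45 mm behind row_start and descend.

Emit:
arm_command(series=[[-0.04,0.001,0,-0.024],[-0.08,0.002,0,-0.024],[-0.12,0.003,0,-0.024],[-0.16,0.004,0,-0.024],[-0.198,0.0055,0,-0.024]])

```text
time: 3.8
ee_pos: [0.628, -0.2382, 0.2712]
tcp_rot: [180.0, 0.0, 109.6]
wrist_force: [0.5, 0.0, -0.2]
opening: -0.0001
grasp_force: 0.0
```

Emit:
arm_command(series=[[0,0,0.03,0],[0,0,0.06,0],[0,0,0.09,0],[0,0,0.12,0],[0,0,0.13,0]])

```text
time: 4.3
ee_pos: [0.6265, -0.236, 0.1376]
tcp_rot: [-179.8, -0.2, 109.7]
wrist_force: [-0.2, -0.7, 0.4]
opening: 0.0001
grasp_force: 0.0
```

Run:
```python
from h import *
o=bot.get_obs();print({k:np.round(o[k],4).tolist() for k in("time","ee_pos","tcp_rot","q","wrist_force")})
c=wcam();s=bot.camera("scene")["color"][170:320,180:380]
cv2.imwrite("pics/c2.png",np.hstack([cv2.resize(c["color"],(400,300)),cv2.resize(s,(400,300))]))
S=np.array([.6125,-.194]);u=np.array([np.cos(np.radians(109.77)),np.sin(np.radians(109.77))]);v=np.array([u[1],-u[0]])
d=np.array(o["ee_pos"][:2])-S;print("along,lateral",d@u,d@v)
```

```text
{'time': 4.3, 'ee_pos': [0.6265, -0.236, 0.1376], 'tcp_rot': [-179.7904, -0.1771, 109.6531], 'q': [-20.6436, 21.1673, 18.854, 87.9611, -0.0005, 49.703], 'wrist_force': [-0.2194, -0.6876, 0.3767]}
along,lateral -0.044281534641738125 -0.0010531587458789517
```

View pics/c2.png

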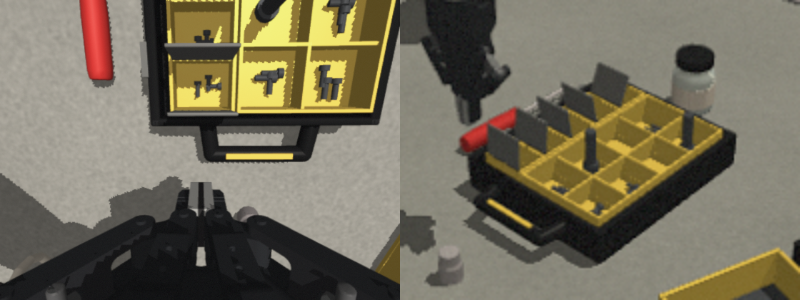

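All five lids are standing, and the row (columns 165–240) is in line with the fingertips at column 202. The socket is well clear. Descending to just above the low working height.

Emit:
arm_command(series=[[0,0,0.03,0],[0,0,0.055,0],[0,0,0.07,0],[0,0,0.074,0],[0,0,0.074,0]])

```text
time: 4.9
ee_pos: [0.6281, -0.2365, 0.0682]
tcp_rot: [180.0, 0.0, 109.7]
wrist_force: [-0.1, 0.8, 0.5]
opening: 0.0001
grasp_force: 0.0
```

Emit:
arm_command(series=[[0,0,0,0],[0,0,0,0],[0,0,0,0],[0,0,0,0],[0,0,0,0]])

```text
time: 5.4
ee_pos: [0.6278, -0.2365, 0.0675]
tcp_rot: [180.0, 0.0, 109.7]
wrist_force: [0.2, 0.6, -0.5]
opening: 0.0003
grasp_force: 0.0
```

Run:
```python
from h import *
P=[]
for i in range(8): P.append(bot.get_obs()["ee_pos"]); bot.camera("wrist")
print(np.mean(P,0),np.std(P,0))
```

```text
[ 0.62776635 -0.23644908  0.0673248 ] [3.28872771e-05 1.62287292e-05 9.32794412e-05]
```

Emit:
arm_command(series=[[0.006,0,0,0],[0.012,0,0,0],[0.018,0,0,0],[0.024,0,0,0],[0.028,0,0,0]])

```text
time: 6.3
ee_pos: [0.6182, -0.2093, 0.0674]
tcp_rot: [180.0, 0.0, 109.7]
wrist_force: [-0.1, -0.0, 0.5]
opening: 0.0003
grasp_force: 0.0
```

Emit:
arm_command(series=[[0.005,0,0.0005,0],[0.01,0,0.0012,0],[0.015,0,0.002,0],[0.02,0,0.003,0],[0.025,0,0.004,0]])

```text
time: 6.8
ee_pos: [0.6099, -0.1862, 0.0633]
tcp_rot: [180.0, 0.0, 109.6]
wrist_force: [0.5, -0.9, 0.8]
opening: -0.0004
grasp_force: 0.6
```

Emit:
arm_command(series=[[0.005,0,0.001,0],[0.01,0,0.0022,0],[0.015,0,0.0035,0],[0.019,0,0.0045,0],[0.021,0,0.0047,0]])

```text
time: 7.3
ee_pos: [0.6026, -0.1662, 0.0584]
tcp_rot: [-180.0, -0.0, 109.7]
wrist_force: [0.7, -0.2, 1.2]
opening: 0.0001
grasp_force: 0.2
```

Run:
```python
from h import *
c=wcam();s=bot.camera("scene")["color"][170:320,180:380]
o=bot.get_obs();print({k:np.round(o[k],4).tolist() for k in("time","ee_pos","wrist_force")})
S=np.array([.6125,-.194]);u=np.array([np.cos(np.radians(109.77)),np.sin(np.radians(109.77))]);v=np.array([u[1],-u[0]])
d=np.array(o["ee_pos"][:2])-S;print("along,lateral",d@u,d@v)
cv2.imwrite("pics/c3.png",np.hstack([cv2.resize(c["color"],(400,300)),cv2.resize(s,(400,300))]))
```

```text
{'time': 7.4, 'ee_pos': [0.6028, -0.1664, 0.0585], 'wrist_force': [-0.3461, -0.1426, 0.016]}
along,lateral 0.029255563343700112 0.00015781354225670785
```

View pics/c3.png

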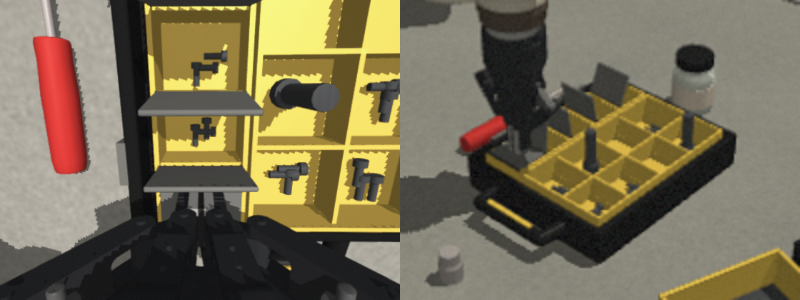

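Lid 1 is down under the tips at z = 58.5 mm, with forces of about 1 N, and the next lids still stand. I'll repeat the same wave for lids 2 and 3.

Emit:
arm_command(series=[[0,0,-0.003,0],[0,0,-0.006,0],[0,0,-0.0086,0],[0.0002,0,-0.0086,0],[0.0004,0,-0.0086,0]])

```text
time: 7.9
ee_pos: [0.6028, -0.1664, 0.0673]
tcp_rot: [180.0, 0.0, 109.6]
wrist_force: [-0.4, -0.5, -0.2]
opening: 0.0002
grasp_force: 0.0
```

Emit:
arm_command(series=[[0.005,0,0.0005,0],[0.01,0,0.0012,0],[0.015,0,0.002,0],[0.02,0,0.003,0],[0.025,0,0.004,0]])

```text
time: 8.4
ee_pos: [0.5942, -0.1424, 0.0632]
tcp_rot: [180.0, 0.0, 109.7]
wrist_force: [0.1, -0.9, 1.1]
opening: -0.0
grasp_force: 0.6
```

Emit:
arm_command(series=[[0.005,0,0.001,0],[0.01,0,0.0022,0],[0.015,0,0.0035,0],[0.019,0,0.0045,0],[0.021,0,0.0047,0]])

```text
time: 8.9
ee_pos: [0.5871, -0.1226, 0.0583]
tcp_rot: [-180.0, -0.0, 109.7]
wrist_force: [-0.0, -0.3, -0.0]
opening: 0.0
grasp_force: 0.1
```

Emit:
arm_command(series=[[0,0,-0.003,0],[0,0,-0.006,0],[0,0,-0.0086,0],[0.0002,0,-0.0086,0],[0.0004,0,-0.0086,0]])

```text
time: 9.4
ee_pos: [0.5873, -0.1228, 0.0672]
tcp_rot: [180.0, 0.0, 109.6]
wrist_force: [-0.3, 0.3, -0.1]
opening: -0.0003
grasp_force: 0.0
```

Emit:
arm_command(series=[[0.005,0,0.0005,0],[0.01,0,0.0012,0],[0.015,0,0.002,0],[0.02,0,0.003,0],[0.025,0,0.004,0]])

```text
time: 9.9
ee_pos: [0.5786, -0.0986, 0.063]
tcp_rot: [180.0, 0.0, 109.7]
wrist_force: [-0.1, -0.8, 0.9]
opening: 0.0001
grasp_force: 0.6
```

Emit:
arm_command(series=[[0.005,0,0.001,0],[0.01,0,0.0022,0],[0.015,0,0.0035,0],[0.019,0,0.0045,0],[0.021,0,0.0047,0]])

```text
time: 10.4
ee_pos: [0.5715, -0.0789, 0.0582]
tcp_rot: [-180.0, -0.0, 109.7]
wrist_force: [-0.2, -1.5, 1.5]
opening: -0.0003
grasp_force: 0.1
```

```bash
cat > s.py <<'E'
from h import *
import sys
c=wcam();s=bot.camera("scene")["color"][170:320,180:380]
o=bot.get_obs();print({k:np.round(o[k],4).tolist() for k in("time","ee_pos","wrist_force")})
S=np.array([.6125,-.194]);u=np.array([np.cos(np.radians(109.77)),np.sin(np.radians(109.77))]);v=np.array([u[1],-u[0]])
d=np.array(o["ee_pos"][:2])-S;print("along,lateral",d@u,d@v)
cv2.imwrite(sys.argv[1],np.hstack([cv2.resize(c["color"],(400,300)),cv2.resize(s,(400,300))]))
E
python3 s.py pics/c4.png
```

```text
{'time': 10.5, 'ee_pos': [0.5715, -0.079, 0.0583], 'wrist_force': [-0.5625, -1.1357, 0.167]}
along,lateral 0.12203440088761595 0.0003302890394492482
```

View pics/c4.png

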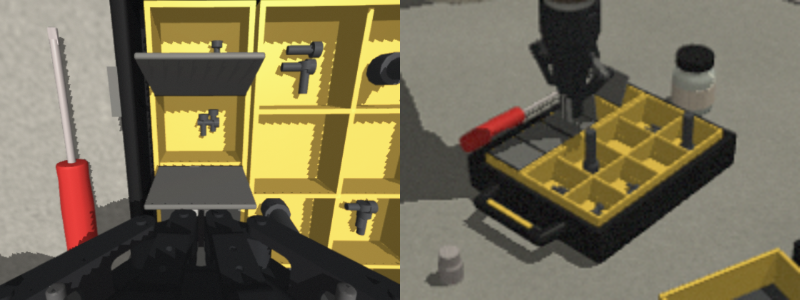

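Lids 1–3 are flat, lids 4 and 5 still stand, and the bolt is upright beside the gripper. Continuing with lids 4 and 5.

Emit:
arm_command(series=[[0,0,-0.003,0],[0,0,-0.006,0],[0,0,-0.0086,0],[0.0002,0,-0.0086,0],[0.0004,0,-0.0086,0]])

```text
time: 11.0
ee_pos: [0.5716, -0.0791, 0.0671]
tcp_rot: [180.0, 0.0, 109.6]
wrist_force: [-0.1, 1.0, 0.1]
opening: 0.0001
grasp_force: 0.0
```

Emit:
arm_command(series=[[0.005,0,0.0005,0],[0.01,0,0.0012,0],[0.015,0,0.002,0],[0.02,0,0.003,0],[0.025,0,0.004,0]])

```text
time: 11.5
ee_pos: [0.563, -0.0549, 0.0629]
tcp_rot: [180.0, -0.0, 109.7]
wrist_force: [0.0, -0.8, 1.8]
opening: 0.0001
grasp_force: 0.6
```

Emit:
arm_command(series=[[0.005,0,0.001,0],[0.01,0,0.0022,0],[0.015,0,0.0035,0],[0.019,0,0.0044,0],[0.021,0,0.0045,0]])

```text
time: 12.0
ee_pos: [0.5557, -0.0352, 0.0582]
tcp_rot: [-180.0, -0.0, 109.7]
wrist_force: [-0.5, 1.1, 0.0]
opening: -0.0002
grasp_force: 0.0
```

Emit:
arm_command(series=[[0,0,-0.003,0],[0,0,-0.006,0],[0,0,-0.0086,0],[0.0002,0,-0.0086,0],[0.0004,0,-0.0086,0]])

```text
time: 12.5
ee_pos: [0.556, -0.0354, 0.0672]
tcp_rot: [180.0, 0.0, 109.6]
wrist_force: [-0.2, -0.8, -0.3]
opening: -0.0003
grasp_force: 0.0
```

Emit:
arm_command(series=[[0.005,0,0.0005,0],[0.01,0,0.0012,0],[0.015,0,0.002,0],[0.02,0,0.003,0],[0.025,0,0.004,0]])

```text
time: 13.0
ee_pos: [0.5474, -0.0113, 0.0631]
tcp_rot: [180.0, 0.0, 109.7]
wrist_force: [0.3, -1.7, 0.6]
opening: 0.0
grasp_force: 0.6
```

Emit:
arm_command(series=[[0.005,0,0.001,0],[0.01,0,0.0022,0],[0.015,0,0.0035,0],[0.019,0,0.0045,0],[0.022,0,0.0046,0]])

```text
time: 13.5
ee_pos: [0.5399, 0.0094, 0.0583]
tcp_rot: [-180.0, -0.0, 109.7]
wrist_force: [0.4, 0.9, -0.1]
opening: -0.0001
grasp_force: 0.0
```

```bash
python3 s.py pics/c5.png
```

```text
{'time': 13.6, 'ee_pos': [0.5399, 0.0094, 0.0584], 'wrist_force': [-0.2731, -0.0147, 0.8675]}
along,lateral 0.21596293654242474 0.0004811099112281578
```

View pics/c5.png

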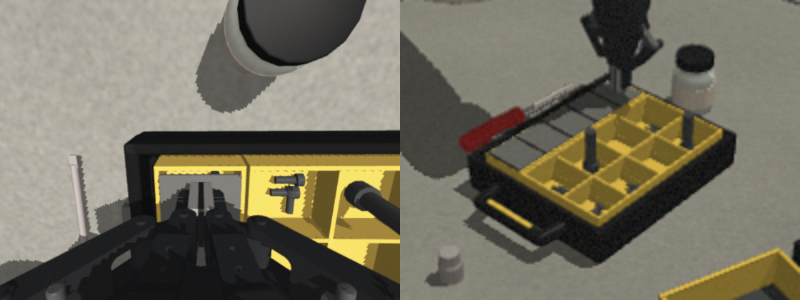

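All five lids look shut. I'll lift straight up, back off and verify.

Emit:
arm_command(series=[[0,0,-0.02,0],[0,0,-0.06,0],[0,0,-0.1,0],[-0.03,0,-0.14,0],[-0.06,0,-0.18,0]])

```text
time: 14.1
ee_pos: [0.5603, -0.0478, 0.2404]
tcp_rot: [180.0, 0.0, 109.7]
wrist_force: [1.9, -0.4, 0.7]
opening: 0.0001
grasp_force: 0.0
```

Emit:
arm_command(series=[[-0.04,0,-0.03,0],[-0.07,0,-0.06,0],[-0.1,0,-0.08,0],[-0.1,0,-0.08,0],[-0.1,0,-0.08,0]])

```text
time: 14.6
ee_pos: [0.5942, -0.1424, 0.318]
tcp_rot: [-180.0, -0.0, 109.6]
wrist_force: [-0.2, 0.6, -1.1]
opening: 0.0002
grasp_force: 0.0
```

```bash
python3 s.py pics/c6.png
```

```text
{'time': 14.7, 'ee_pos': [0.5937, -0.1411, 0.3176], 'wrist_force': [0.7233, -0.0541, -0.4553]}
along,lateral 0.05611671753613959 0.00015883805360964546
```

View pics/c6.png

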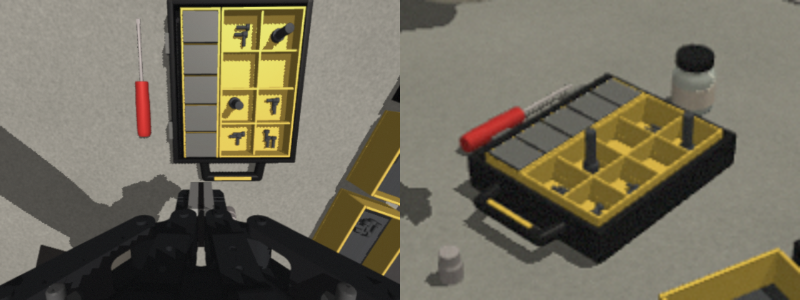

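All five lids lie flat (columns 183–217 in the wrist view). Both bolts stand, and everything else is where it was.

```bash
python3 -c "
from workcell import bot
print(bot.job_done())"
```

```text
the job is handed in; nothing more can be done
None
```

All five lids were shut flat in one low run from the handle end, at forces of about 2 N or less and in about 15 s; both bolts still stand, nothing else in view moved, and the job is handed in.

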